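# Sample cell out of the locked chamber

### The job

Slide the safety catch on the sample chamber clear of the lid, then lift the lid by its bar handle and swing it right back so that it stays open. Take out the metal sample cell, set it down on the worktop and let go of it, then take it across its other pair of sides and lower it upright onto the floor of the two-cheeked stand, in the middle between the cheeks. Do not drop the cell, do not disturb the beaker, jar and dish nearby, and leave the lid open.

Things in the scene. Friction and masses are not known exactly. Their poses are not given: they have to be found in the camera images.
- chamber: fixed grey sample chamber, a box 86 mm (x) x 146 mm (y), rim 88 mm high; origin at the centre of its underside, its x axis points from the front to the hinge side, its y axis to the left seen from the front. Inside 70 mm (x) x 130 mm (y), floor 8 mm above the worktop, walls 8 mm thick. A bracket for the catch juts out 65 mm from its right (-y) flank, 96 mm high with two guide rails up to 104 mm
- lid (a joint): angle of the steel lid: 0 = shut (level, covering the box, top face 96 mm above the worktop), 2.1 = fully back against its stop. Hinge axis along the chamber's y, at x = +49 mm, z = 92 mm in the chamber frame. It stays shut or open by its weight (about 0.3 kg): past upright (about 1.6) it falls back to the stop, short of that it falls shut. It cannot lift while the catch's tongue lies over it
- lid_handle (a point): middle of the lid's bar handle: round black bar 12 mm thick, 96 mm long along the chamber's y, carried by two side arms whose inner faces are 76 mm apart; it lies in front of the lid, 138 mm from the hinge axis, 92 mm high when shut, with 40 mm clear between bar and chamber front
- catch (a joint): travel of the sliding safety catch in m: 0 = home, its tongue 18 mm over the lid's right edge; it slides along the chamber's -y (away from the lid) to its stop at 0.032; the lid is free beyond about 0.020. Friction about 2 N, it stays where it is left
- catch_knob (a point): point on the catch's upright black round knob (16 mm thick, its free part from 104 to 137 mm above the worktop), on the knob's axis, 123 mm above the worktop, moving with the catch; at home it is 27 mm outside the lid's right edge
- cell_center (a point): centre of the loose aluminium sample cell, a solid block 60 mm (x) x 42 mm (y) x 70 mm (z), about 0.25 kg, axes as in brackets. At the start it stands in the chamber with its x along the chamber's x, only 5 mm from the front and back walls but with 35 mm or more free at its y sides, its top 10 mm below the rim
- stand: fixed stand: base plate 110 mm (x) x 86 mm (y) x 10 mm; two upright steel cheeks 90 mm long (x), 9 mm thick, tops 94 mm above the worktop, 50 mm apart in y, with the space between them open at both x ends. Origin at the centre of its underside. The cell stands between the cheeks on the base plate with its x along the stand's x (either way round), 4 mm from each cheek; the cheeks stand 14 mm higher than the cell's top
- beaker: bystander: glass beaker, 53 mm across and 58 mm high, origin at its underside
- jar: bystander: glass jar of oil with white lid, 61 mm across, 124 mm high, origin at its underside
- dish: bystander: flat glass dish, 64 mm across, 12 mm high, origin at its underside
Not all that is in view belongs to the job. Leave any purple look-alike of the stand alone.

How it is judged:
By the outcome, as a careful person would: the job done as asked, in the order asked, and still so for the second after the job is handed in, with the robot touching nothing.
It also fails if it takes over 72 s, if anything falls off the work surface, if the arm or the gripper's body presses on something with over 40 N, if the wrist force passes 120 N, or if a joint passes its speed limit or range.

### The arm

A 6-joint arm with a two-finger parallel gripper is mounted at the origin on a cart in front of the work surface, level with it; the furniture and walls round the work are solid. World frame = base frame: x ahead of the robot, y to its left, z up, the work surface at z = 0. Lengths are in m, angles in rad, forces in N, time in s.
With the tool pointing down it reaches from about 0.375 to 0.9 m from the base axis. Payload 3.1 kg.
Tool frame: the origin (TCP) lies at the very end of the fingers, on their centre line; the grasp point (between the pads) lies 19 mm behind it; z points along the fingers, y is the line along which they close (so a half turn about z gives the same grasp; the last joint's range is limited). The gripper opens to 85 mm and grips with 20 to 120 N. Pads are 22 mm wide; open, the fingers measure 114 mm over their backs; the gripper's body (76 mm by 85 mm) begins 54 mm behind the grasp point. The pads swing forward as they close: fully open they stand 13 mm farther back than shut.
Start: joints at [1.099, 0.527, 1.433, -0, 1.181, -0.178], TCP at [0.181, 0.598, 0.231] pointing down, gripper open.
Joint ranges: [-3.08, 3.08], [-0.75, 2.2], [0.22, 2.44], [-1.43, 4.57], [0, 2.65], [-2.85, 2.85]. Speed limits (rad/s): [2.79, 2.79, 3.14, 3.14, 3.14, 3.14].

### API

Orientations are given as a unit quaternion [x, y, z, w].
In Python, from rig import ctrl, imaging, order gives the robot as it stands. The module is installed in compiled form; this text tells all that it offers.
- The arm moves only by the shell command python3 -m handwheel 'ROWS' [FORCE]. ROWS is JSON, a list of rows, each an object with "travel": the shift along the tool's x, y, z each as a share of 0.5 m, from -1 to 1, a list of three; "yaw": the turn about the tool's z as a share of 8 degrees, from -1 to 1; "grip": the closure, from 0 (fully open) to 1 (shut). A call has 1 to 8 rows; each row shifts and turns the commanded pose from where the row before left it, along the tool's axes as they then stand; what a row does not reach is not made up. A row lasts 1/10 s, in which the tool goes at most 50 mm and 8.59 degrees, less where a joint would pass 70% of its speed; a pose out of reach is approached as far as the arm can. A call with a number of a shift or a turn outside -1 to 1 is refused whole. A call with a gripper value outside its range is refused whole. The fingers move at their own pace and stop on an object; FORCE is the grip in N (left out, the last holds). Time passes only in rows, so rows that do not move let the fingers close. It gives the time, the measured TCP pose, the force, the opening and the grip force at its end, in the units of the state.
- ctrl.get_state(): the state, without advancing time (a new reading comes with each control period).
- imaging.get_image(name): name is "side" or "top" or "wrist"; returns the picture (480x640x3 uint8, red, green, blue); there is no depth.
- imaging.calibration(name): a dict with "fx", "fy", "cx", "cy" (pixels), "world_from_camera" (4x4, takes a point from camera to world coordinates); the wrist camera has in their place "tool_from_camera" (4x4, takes a point from camera to tool coordinates, whose origin is the TCP and whose axes are the flange's). Camera axes: x right, y up, looking along -z (the intrinsics and any distortion apply to the point x, -y, -z); pixel columns grow to the right and rows downward; lengths in m; the calibration is good to about 2 mm. A picture is of the moment at which its call begins: read the wrist's pose just before it. calibration takes no time and is no camera call.
- order.hand_in(): hands the job in; it is judged then, once.
The state is a dict: "t": time; "joint_positions": joint angles; "joint_velocities": joint speeds; "joint_efforts": joint torques, N m; "tcp_pos": TCP position; "tool_rot": TCP orientation; "ft_force": force on the tool from outside, world axes, zero at the start; "moment": the same for the moment, N m; "finger_gap": finger opening in m; "grasp_force": force on a finger pad.
Only numpy, scipy, OpenCV 4.12 (cv2) and the standard library are available. Lean on these libraries where they do the work, as an engineer would, in place of code of your own. Each camera call takes 0.05 s, during which the arm holds its last target. There are 200 camera calls.

## Working session

There is one attempt and no reset: what is moved stays moved. The work goes in short steps, Python scripts to look and compute and a shell command to move; the robot and the scene stay as the last step left them, time stands still between calls to the robot, and variables do not carry over. Pictures are saved under pics/ and viewed, at most 13 in all, crops included, and the job is handed in when it is done.

```bash
mkdir -p pics; cat > h.py <<'E'
import numpy as np, cv2
from rig import ctrl, imaging, order
from scipy.spatial.transform import Rotation as R
def cam(n):
    c=imaging.calibration(n)
    if 'world_from_camera' in c: T=np.array(c['world_from_camera'])
    else:
        s=ctrl.get_state(); W=np.eye(4); W[:3,:3]=R.from_quat(s['tool_rot']).as_matrix(); W[:3,3]=s['tcp_pos']
        T=W@np.array(c['tool_from_camera'])
    return c,T
def grab(n,f):
    c,T=cam(n); im=imaging.get_image(n); cv2.imwrite('pics/'+f+'.png',im[:,:,::-1]); np.savez('pics/'+f+'.npz',T=T,k=[c['fx'],c['fy'],c['cx'],c['cy']]); return im
def ray(f,u,v):
    d=np.load('pics/'+f+'.npz'); T=d['T'];k=d['k']
    r=T[:3,:3]@np.array([(u-k[2])/k[0],-(v-k[3])/k[1],-1]); return T[:3,3],r/np.linalg.norm(r)
def plane(f,u,v,z):
    o,r=ray(f,u,v); return o+r*(z-o[2])/r[2]
def tri(*a):
    A=np.zeros((3,3));b=np.zeros(3)
    L=[ray(*x) for x in a]
    for o,r in L:
        P=np.eye(3)-np.outer(r,r);A+=P;b+=P@o
    p=np.linalg.solve(A,b); return p,[np.linalg.norm(np.cross(p-o,r)) for o,r in L]
def proj(f,p):
    d=np.load('pics/'+f+'.npz'); T=d['T'];k=d['k']
    q=T[:3,:3].T@(np.array(p)-T[:3,3]); return np.round([k[2]+k[0]*q[0]/-q[2],k[3]-k[1]*q[1]/-q[2]],1)
E
python3 - <<'E'
from h import *
for n in('side','top'): grab(n,n+'0')
for n in('side','top','wrist'): c=imaging.calibration(n); print({k:(np.round(v,3).tolist()) for k,v in c.items()})
print(ctrl.get_state())
E
```

```text
{'fx': 434.814, 'fy': 434.814, 'cx': 316.243, 'cy': 240.863, 'world_from_camera': [[0.858, 0.322, -0.4, -0.015], [-0.513, 0.562, -0.649, -0.979], [0.016, 0.762, 0.647, 0.995], [0.0, 0.0, 0.0, 1.0]]}
{'fx': 547.105, 'fy': 547.105, 'cx': 316.697, 'cy': 239.815, 'world_from_camera': [[0.007, 0.998, -0.058, 0.448], [-1.0, 0.006, -0.019, -0.1], [-0.019, 0.059, 0.998, 1.657], [0.0, 0.0, 0.0, 1.0]]}
{'fx': 371.942, 'fy': 371.942, 'cx': 318.668, 'cy': 233.051, 'tool_from_camera': [[-0.0, 0.961, 0.277, 0.07], [1.0, 0.0, 0.0, 0.0], [0.0, 0.277, -0.961, -0.142], [0.0, 0.0, 0.0, 1.0]]}
{'t': 0.1, 'joint_positions': array([ 1.09846902e+00,  5.28328953e-01,  1.43376923e+00,  3.23976913e-05,
        1.18141807e+00, -1.78544359e-01]), 'joint_velocities': array([-0.00052311, -0.00198749, -0.00359238,  0.00033049, -0.00102494,
        0.00066109]), 'joint_efforts': array([-2.15105542e-04, -4.43306279e+01, -1.78586143e+01, -2.73510423e-04,
        3.84371640e-03,  1.16918289e-05]), 'tcp_pos': array([0.18067749, 0.59764448, 0.23046024]), 'tool_rot': array([ 1.46369823e-01,  9.89229473e-01, -9.06526551e-04, -3.21702321e-04]), 'ft_force': array([ 0.79676286,  0.13030031, -0.5902519 ]), 'moment': array([0.00659859, 0.00498415, 0.02036937]), 'grasp_force': 0.0, 'finger_gap': 0.08540983653589236}
```

View pics/top0.png

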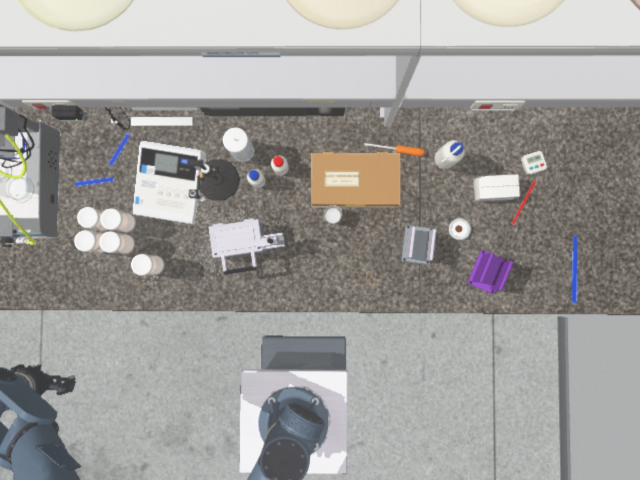

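View pics/side0.png

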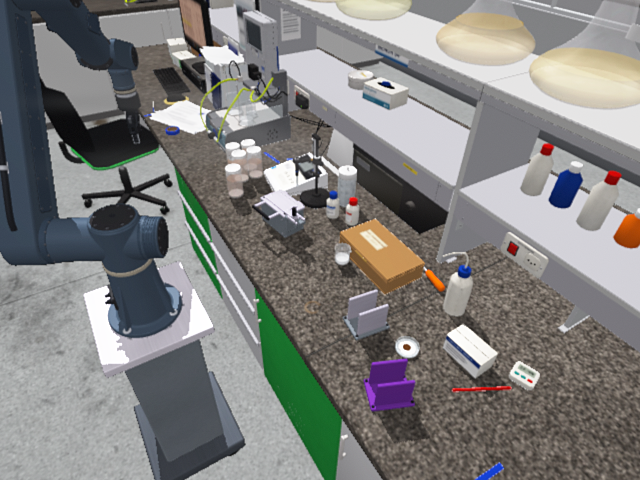

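The top view shows the chamber at about (238,240), with its handle at (240,270) and the catch at (272,240). The stand is at (419,244), beside the purple decoy at (490,272); the beaker is at (333,215), the dish at (460,229) and the jar at (238,145). I'll enlarge the crops next.

```bash
python3 - <<'E'
from h import *
t=cv2.imread('pics/top0.png');s=cv2.imread('pics/side0.png')
a=cv2.resize(t[205:285,200:300],(400,320),interpolation=3)
b=cv2.resize(t[205:285,390:490],(400,320),interpolation=3)
c=cv2.resize(s[180:245,240:320],(400,280),interpolation=3)[:280]
c=cv2.resize(s[180:250,240:340],(400,280),interpolation=3)
d=cv2.resize(s[280:350,330:430],(400,280),interpolation=3)
cv2.imwrite('pics/crop.png',np.vstack([np.hstack([a,b]),np.hstack([c,d])]))
for n,u,v,z in[('handle',240,270,.092),('knob',280,240,.137),('lid',238,239,.096),('stand',419,245,.01),('beaker',333,216,.03),('dish',460,229,.012),('jar',238,145,.1),('bottle',255,178,.05),('stand_lamp',218,180,.02)]: print(n,plane('top0',u,v,z).round(3))
E
```

```text
handle [0.452 0.149 0.092]
knob [0.536 0.031 0.137]
lid [0.54  0.155 0.096]
stand [ 0.53  -0.376  0.01 ]
beaker [ 0.615 -0.117  0.03 ]
dish [ 0.579 -0.498  0.012]
jar [0.812 0.159 0.1  ]
bottle [0.725 0.115 0.05 ]
stand_lamp [0.723 0.231 0.02 ]
```

View pics/crop.png

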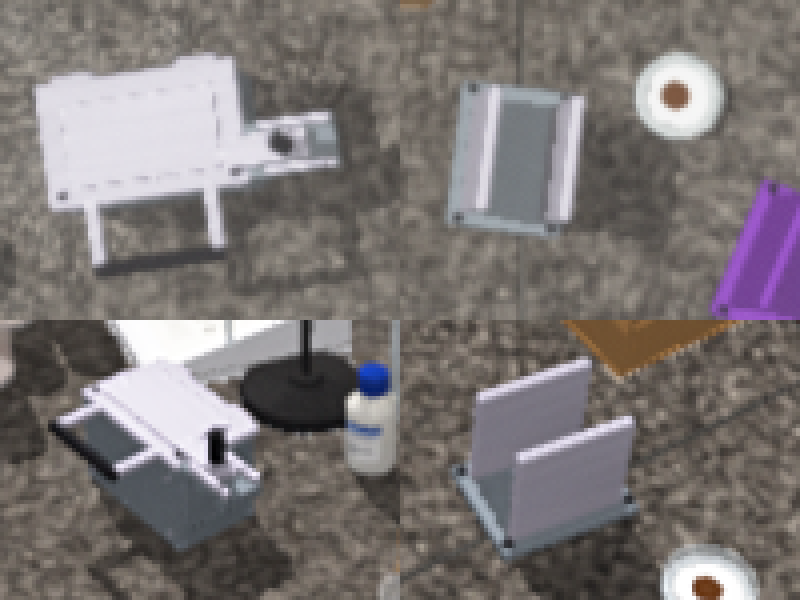

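```bash
python3 - <<'E'
from h import *
T=lambda n,a,b:print(n,[np.round(x,4) for x in tri(('top0',*a),('side0',*b))])
T('hl',(224.25,272.5),(253.25,206.75)); T('hr',(256.25,269.5),(268,218))
T('knobtop',(270.7,240.5),(294,208))
# crop corners lid top: left-front, right-front
T('lidLF',(213,257),(240+85/4,180+72/4))
T('lidRF',(261,250),(240+180/4,180+140/4))
for p in[(493,88),(482,206),(574,97),(562,220)]: print('cheektop',plane('top0',390+(p[0]-400)/4,205+p[1]/4,.094).round(4))
T('cheekL near',(390+82/4,205+206/4),(330+80/4,280+80/4)); T('cheekR near',(390+162/4,205+220/4),(330+118/4,280+138/4))
for z in(.1,.2,.3,.4): print(z,proj('top0',plane('side0',320,120,z)),plane('side0',320,120,z).round(3))
E
```

```text
hl [array([0.4447, 0.1934, 0.0948]), array([0.0005, 0.0005])]
hr [array([0.4553, 0.1001, 0.103 ]), array([0.0021, 0.0021])]
knobtop [array([0.5341, 0.0565, 0.1438]), array([0.0003, 0.0003])]
lidLF [array([0.4898, 0.2255, 0.0973]), array([0.0017, 0.0017])]
lidRF [array([0.5117, 0.0867, 0.1034]), array([0.0031, 0.0031])]
cheektop [ 0.5776 -0.3456  0.094 ]
cheektop [ 0.4933 -0.3375  0.094 ]
cheektop [ 0.5715 -0.4032  0.094 ]
cheektop [ 0.4837 -0.3942  0.094 ]
cheekL near [array([ 0.4937, -0.3378,  0.0938]), array([0.0005, 0.0005])]
cheekR near [array([ 0.4847, -0.3945,  0.096 ]), array([0.0012, 0.0012])]
0.1 [65.4 78.4] [1.008 0.669 0.1  ]
0.2 [113.4 106.6] [0.894 0.485 0.2  ]
0.3 [169.  139.3] [0.779 0.301 0.3  ]
0.4 [234.3 177.6] [0.665 0.117 0.4  ]
```

```bash
python3 -m handwheel '[{"travel":[-0.07,-0.066,0],"yaw":0,"grip":0},{"travel":[-0.07,-0.066,0],"yaw":0,"grip":0},{"travel":[-0.07,-0.066,0],"yaw":0,"grip":0},{"travel":[-0.07,-0.066,0],"yaw":0,"grip":0},{"travel":[-0.07,-0.066,0],"yaw":0,"grip":0},{"travel":[-0.07,-0.066,0],"yaw":0,"grip":0},{"travel":[-0.07,-0.066,0],"yaw":0,"grip":0},{"travel":[-0.07,-0.066,0],"yaw":0,"grip":0}]'
python3 -m handwheel '[{"travel":[-0.07,-0.066,0],"yaw":0,"grip":0},{"travel":[-0.07,-0.066,0],"yaw":0,"grip":0},{"travel":[-0.07,-0.066,0],"yaw":0,"grip":0},{"travel":[-0.07,-0.066,0],"yaw":0,"grip":0},{"travel":[0,0,0],"yaw":-1,"grip":0},{"travel":[0,0,0],"yaw":-1,"grip":0},{"travel":[0,0,0],"yaw":-1,"grip":0},{"travel":[0,0,0],"yaw":0,"grip":0}]'
python3 - <<'E'
from h import *
grab('wrist','w1')
E
```

```text
t: 0.9
tcp_pos: [0.3729, 0.2626, 0.2312]
tool_rot: [0.146, 0.989, -0.0, -0.0]
ft_force: [1.1, 0.4, 0.9]
finger_gap: 0.0852
grasp_force: 0.0
t: 1.7
tcp_pos: [0.468, 0.0973, 0.231]
tool_rot: [-0.062, 0.998, 0.0, -0.0]
ft_force: [-0.1, -0.5, -0.1]
finger_gap: 0.0853
grasp_force: 0.0
```

View pics/w1.png

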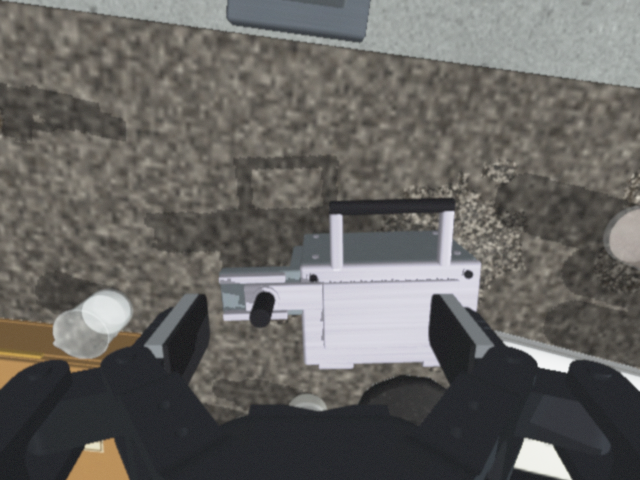

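The wrist view shows the knob with its base at about (266,296) and its top disc at about (261,317). The bar runs from (332,207) to (453,203), and the lid's front edge lies at v≈268.

```bash
python3 - <<'E'
from h import *
im=cv2.imread('pics/w1.png')
m=(im.max(2)<60).astype(np.uint8)
for n,(x0,y0,x1,y1) in {'bar':(322,190,465,222),'knob':(245,275,285,332)}.items():
    c=max(cv2.findContours(m[y0:y1,x0:x1],0,2)[0],key=cv2.contourArea)+[x0,y0]; r=cv2.minAreaRect(c); print(n,r,cv2.boundingRect(c))
for a,z in[((261,317),.137),((266,294),.104),((332,207),.092),((453,203),.092)]: print(plane('w1',*a,z).round(4))
print('knob tri',tri(('w1',261,317),('side0',294,208),('top0',270.7,240.5)))
a,b=plane('w1',332,207,.098),plane('w1',453,203,.098)
print('yaw',np.degrees(np.arctan2(-(b-a)[0],(b-a)[1])),(a+b)/2,np.linalg.norm(b-a))
# lid corners at .096
for p in[(303,264),(479,262),(303,362)]:print(plane('w1',*p,.096).round(4))
s=ctrl.get_state(); print(s['tcp_pos'],R.from_quat(s['tool_rot']).as_matrix().round(3))
E
```

```text
bar ((391.4975280761719, 206.9143524169922), (16.079151153564453, 127.29090881347656), 88.36341857910156) (328, 198, 128, 19)
knob ((261.4470520019531, 309.4882507324219), (19.30681037902832, 35.03427505493164), 12.528807640075684) (251, 292, 23, 35)
[0.5323 0.0642 0.137 ]
[0.5303 0.0631 0.104 ]
[0.4568 0.1062 0.092 ]
[0.4422 0.1981 0.092 ]
knob tri (array([0.53454046, 0.06086152, 0.13797949]), [np.float64(0.0041355633867433935), np.float64(0.00299528801070965), np.float64(0.0036458603141223777)])
yaw 9.044686261746415 [0.44843084 0.15078879 0.098     ] 0.09103629679785241
[0.5046 0.0893 0.096 ]
[0.4856 0.2276 0.096 ]
[0.594  0.0994 0.096 ]
[0.46803768 0.09745084 0.23105871] [[-0.993 -0.122 -0.001]
 [-0.122  0.993  0.   ]
 [ 0.001  0.    -1.   ]]
```

```bash
python3 -m handwheel '[{"travel":[-0.06,-0.042,0],"yaw":0,"grip":0},{"travel":[-0.06,-0.042,0],"yaw":-0.15,"grip":0},{"travel":[0,0,0.08],"yaw":0,"grip":0.3},{"travel":[0,0,0.08],"yaw":0,"grip":0.3},{"travel":[0,0,0.08],"yaw":0,"grip":0.3},{"travel":[0,0,0],"yaw":0,"grip":0.3}]' 20
python3 - <<'E'
from h import *
grab('wrist','w2')
E
```

```text
t: 2.35
tcp_pos: [0.5288, 0.0638, 0.1066]
tool_rot: [-0.072, 0.997, 0.001, -0.006]
ft_force: [-1.5, 0.6, 0.3]
finger_gap: 0.0598
grasp_force: 0.0
```

View pics/w2.png

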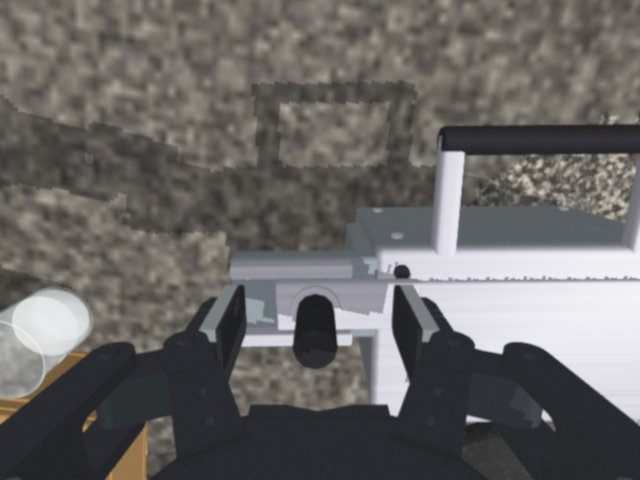

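The knob, at (316,330), is centred between the fingertips (u≈235 and 400), and the bar is level in the picture, so the yaw is right. I'll close and slide.

```bash
python3 -m handwheel '[{"travel":[0,0,-0.004],"yaw":0,"grip":1},{"travel":[0,0,0],"yaw":0,"grip":1},{"travel":[0,0,0],"yaw":0,"grip":1},{"travel":[0,0,0],"yaw":0,"grip":1},{"travel":[0,0,0],"yaw":0,"grip":1},{"travel":[0,0,0],"yaw":0,"grip":1}]' 30
python3 -m handwheel '[{"travel":[0,-0.02,0],"yaw":0,"grip":1},{"travel":[0,-0.02,0],"yaw":0,"grip":1},{"travel":[0,-0.02,0],"yaw":0,"grip":1},{"travel":[0,0,0],"yaw":0,"grip":1},{"travel":[0,0,0],"yaw":0,"grip":1}]'
```

```text
t: 3.0
tcp_pos: [0.5346, 0.0631, 0.1156]
tool_rot: [-0.073, 0.997, -0.0, 0.002]
ft_force: [-0.4, -0.1, 7.0]
finger_gap: 0.0148
grasp_force: 29.2
t: 3.5
tcp_pos: [0.5393, 0.0327, 0.1156]
tool_rot: [-0.073, 0.997, -0.001, 0.002]
ft_force: [-0.2, -1.3, 5.8]
finger_gap: 0.0146
grasp_force: 29.4
```

```bash
python3 -m handwheel '[{"travel":[0,0,0],"yaw":0,"grip":0},{"travel":[0,0,0],"yaw":0,"grip":0},{"travel":[0,0,0],"yaw":0,"grip":0},{"travel":[0,0,-0.1],"yaw":0,"grip":0},{"travel":[0,0,-0.1],"yaw":0,"grip":0},{"travel":[0.048,0.086,0],"yaw":0,"grip":0.4},{"travel":[0.048,0.086,0],"yaw":0,"grip":0.4},{"travel":[0.048,0.086,0],"yaw":0,"grip":0.4}]'
python3 -m handwheel '[{"travel":[0,0,0],"yaw":1,"grip":0.4},{"travel":[0,0,0],"yaw":1,"grip":0.4},{"travel":[0,0,0],"yaw":1,"grip":0.4},{"travel":[0,0,0],"yaw":1,"grip":0.4},{"travel":[0,0,0],"yaw":1,"grip":0.4},{"travel":[0,0,0],"yaw":1,"grip":0.4},{"travel":[0,0,0],"yaw":1,"grip":0.4},{"travel":[0,0,0],"yaw":1,"grip":0.4}]'
python3 -m handwheel '[{"travel":[0,0,0],"yaw":1,"grip":0.4},{"travel":[0,0,0],"yaw":1,"grip":0.4},{"travel":[0,0,0],"yaw":1,"grip":0.4},{"travel":[0,0,0],"yaw":0.25,"grip":0.4},{"travel":[0,0,0],"yaw":0,"grip":0.4}]'
python3 - <<'E'
from h import *
grab('wrist','w3')
E
```

```text
t: 4.3
tcp_pos: [0.4464, 0.1518, 0.2137]
tool_rot: [-0.072, 0.997, 0.0, 0.0]
ft_force: [1.1, 1.5, -0.3]
finger_gap: 0.0511
grasp_force: 0.0
t: 5.1
tcp_pos: [0.4471, 0.151, 0.2131]
tool_rot: [0.469, 0.883, -0.0, -0.0]
ft_force: [-0.4, -0.0, 0.2]
finger_gap: 0.0513
grasp_force: 0.0
t: 5.6
tcp_pos: [0.4471, 0.151, 0.2131]
tool_rot: [0.654, 0.757, -0.0, -0.0]
ft_force: [0.7, 0.1, 0.1]
finger_gap: 0.0511
grasp_force: 0.0
```

View pics/w3.png

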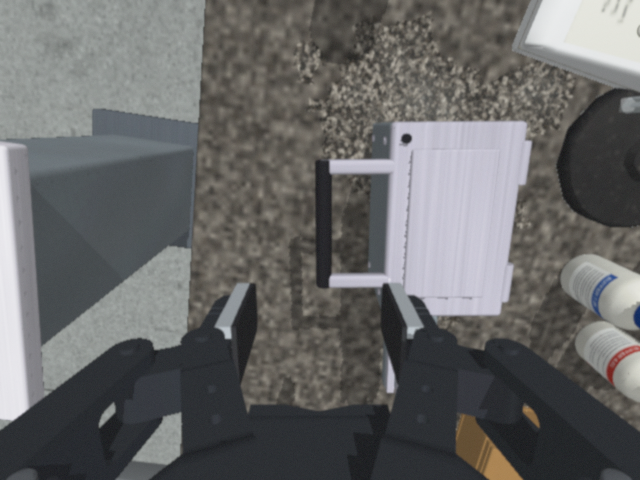

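The bar runs vertically from (322,162) to (324,285), centred at about (323,223). The lid's front edge is at u≈390, and the bar is centred between the fingers.

```bash
python3 - <<'E'
from h import *
im=cv2.imread('pics/w3.png');m=(im.max(2)<60).astype(np.uint8)
c=max(cv2.findContours(m[150:300,305:345],0,2)[0],key=cv2.contourArea)+[305,150]; r=cv2.minAreaRect(c);print(r)
p,e=tri(('w3',*r[0]),('w1',391.5,206.9));print('bar',p,e)
q=plane('w3',*r[0],.092);print(q)
s=ctrl.get_state();M=R.from_quat(s['tool_rot']).as_matrix();print(M.round(3)); 
for t in(p,q): print('tool delta',(M.T@(t-s['tcp_pos'])).round(4))
E
```

```text
((320.5, 223.5), (127.0, 21.0), 90.0)
bar [0.44975796 0.15222641 0.09140467] [np.float64(0.001460005559732793), np.float64(0.0014600055597326124)]
[0.44833587 0.15283689 0.092     ]
[[-0.146  0.989 -0.001]
 [ 0.989  0.146  0.   ]
 [ 0.    -0.001 -1.   ]]
tool delta [0.0009 0.0029 0.1218]
tool delta [0.0017 0.0015 0.1212]
```

```bash
python3 -m handwheel '[{"travel":[0.002,0.004,0.09],"yaw":0,"grip":0.5},{"travel":[0,0,0.09],"yaw":0,"grip":0.5},{"travel":[0,0,0.095],"yaw":0,"grip":0.5},{"travel":[0,0,0],"yaw":0,"grip":1},{"travel":[0,0,0],"yaw":0,"grip":1},{"travel":[0,0,0],"yaw":0,"grip":1},{"travel":[0,0,0],"yaw":0,"grip":1},{"travel":[0,0,0],"yaw":0,"grip":1}]' 25
python3 -m handwheel '[{"travel":[0,0,0],"yaw":0,"grip":1},{"travel":[0.0,0.0028,-0.0274],"yaw":0,"grip":1},{"travel":[0,0.0028,-0.0274],"yaw":0,"grip":1},{"travel":[0,0.0081,-0.0263],"yaw":0,"grip":1},{"travel":[0,0.0081,-0.0263],"yaw":0,"grip":1}]'
```

```text
t: 6.45
tcp_pos: [0.4503, 0.1523, 0.0781]
tool_rot: [0.653, 0.757, 0.002, 0.002]
ft_force: [-0.6, -0.8, -1.7]
finger_gap: 0.0111
grasp_force: 24.4
t: 6.95
tcp_pos: [0.4608, 0.1539, 0.1307]
tool_rot: [0.654, 0.757, 0.001, 0.001]
ft_force: [2.9, 1.6, -4.7]
finger_gap: 0.011
grasp_force: 24.3
```

Bar held at gap 11 mm, and the lid is lifting. Next comes the rest of the arc.

```bash
python3 -m handwheel '[{"travel":[0,0.0132,-0.0242],"yaw":0,"grip":1},{"travel":[0,0.0132,-0.0242],"yaw":0,"grip":1},{"travel":[0,0.0178,-0.021],"yaw":0,"grip":1},{"travel":[0,0.0178,-0.021],"yaw":0,"grip":1},{"travel":[0,0.0216,-0.0172],"yaw":0,"grip":1},{"travel":[0,0.0216,-0.0172],"yaw":0,"grip":1},{"travel":[0,0.0245,-0.0125],"yaw":0,"grip":1},{"travel":[0,0.0245,-0.0125],"yaw":0,"grip":1}]'
python3 -m handwheel '[{"travel":[0,0.0265,-0.0073],"yaw":0,"grip":1},{"travel":[0,0.0265,-0.0073],"yaw":0,"grip":1},{"travel":[0,0.0275,-0.002],"yaw":0,"grip":1},{"travel":[0,0.0275,-0.002],"yaw":0,"grip":1},{"travel":[0,0.0273,0.0035],"yaw":0,"grip":1},{"travel":[0,0.0273,0.0035],"yaw":0,"grip":1},{"travel":[0,0,0],"yaw":0,"grip":1},{"travel":[0,0,0],"yaw":0,"grip":1}]'
```

```text
t: 7.75
tcp_pos: [0.5331, 0.165, 0.2064]
tool_rot: [0.653, 0.757, -0.002, -0.002]
ft_force: [-2.9, 0.6, 2.8]
finger_gap: 0.0106
grasp_force: 25.1
t: 8.55
tcp_pos: [0.6174, 0.1777, 0.2117]
tool_rot: [0.654, 0.757, 0.002, 0.001]
ft_force: [0.5, 4.1, 4.6]
finger_gap: 0.0108
grasp_force: 26.3
```

```bash
python3 -m handwheel '[{"travel":[0,0.0265,0.007],"yaw":0,"grip":1},{"travel":[0,0.0255,0.0105],"yaw":0,"grip":1},{"travel":[0,0,0],"yaw":0,"grip":1},{"travel":[0,0,0],"yaw":0,"grip":0.4},{"travel":[0,0,0],"yaw":0,"grip":0.4},{"travel":[0,0,0],"yaw":0,"grip":0.4},{"travel":[0,0,-0.08],"yaw":0,"grip":0.4},{"travel":[0,0,-0.08],"yaw":0,"grip":0.4}]'
python3 - <<'E'
from h import *
s=ctrl.get_state();print(s['tcp_pos'],s['finger_gap'])
grab('wrist','w4');grab('top','top1');grab('side','side1')
E
```

```text
t: 9.35
tcp_pos: [0.6413, 0.1797, 0.2804]
tool_rot: [0.654, 0.757, -0.002, -0.001]
ft_force: [0.7, 0.8, 0.5]
finger_gap: 0.0514
grasp_force: 0.0
[0.64129759 0.17967649 0.28035861] 0.05137753955353327
```

```bash
python3 -m handwheel '[{"travel":[0,-0.08,0],"yaw":0,"grip":0},{"travel":[0,-0.08,0],"yaw":0,"grip":0},{"travel":[0,-0.08,0],"yaw":0,"grip":0},{"travel":[0,0,0],"yaw":-1,"grip":0},{"travel":[0,0,0],"yaw":-1,"grip":0},{"travel":[0,0,0],"yaw":-1,"grip":0},{"travel":[0,0,0],"yaw":-1,"grip":0},{"travel":[0,0,0],"yaw":-1,"grip":0}]'
python3 -m handwheel '[{"travel":[0,0,0],"yaw":-1,"grip":0},{"travel":[0,0,0],"yaw":-1,"grip":0},{"travel":[0,0,0],"yaw":-1,"grip":0},{"travel":[0,0,0],"yaw":-1,"grip":0},{"travel":[0,0,0],"yaw":-1,"grip":0},{"travel":[0,0,0],"yaw":-1,"grip":0},{"travel":[0,0,0],"yaw":-0.25,"grip":0},{"travel":[0,0,0],"yaw":0,"grip":0}]'
python3 - <<'E'
from h import *
grab('wrist','w5')
E
```

```text
t: 10.3
tcp_pos: [0.5226, 0.1626, 0.2801]
tool_rot: [0.353, 0.936, -0.001, -0.001]
ft_force: [-0.2, -0.6, -0.2]
finger_gap: 0.0858
grasp_force: 0.0
t: 11.1
tcp_pos: [0.5227, 0.1626, 0.2801]
tool_rot: [-0.073, 0.997, -0.0, -0.001]
ft_force: [0.3, -1.2, 0.3]
finger_gap: 0.0856
grasp_force: 0.0
```

View pics/w5.png

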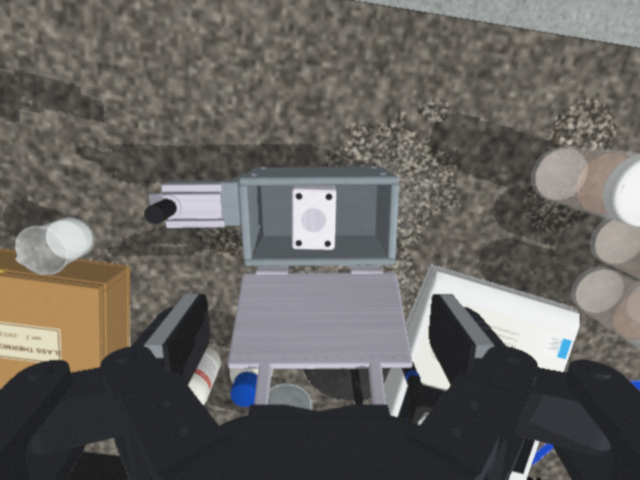

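The lid stands open and the catch is clear of it. The cell's top face spans about (293,188) to (336,249), centred at (314,218), and it is aligned with the tool.

```bash
python3 - <<'E'
from h import *
im=cv2.imread('pics/w5.png');m=(im.min(2)>165).astype(np.uint8)
c=max(cv2.findContours(m[175:262,270:360],0,2)[0],key=cv2.contourArea)+[270,175]; r=cv2.minAreaRect(c);print(r)
p=plane('w5',*r[0],.078);print('cell',p, 'px size*', [x for x in r[1]])
t=cv2.imread('pics/top1.png'); print('pred top',proj('top1',p))
u,v=proj('top1',p).astype(int); w=t[v-14:v+15,u-16:u+17]; mm=(w.min(2)>165).astype(np.uint8)
for cc in cv2.findContours(mm,0,2)[0]:
    if cv2.contourArea(cc)>40:
        rr=cv2.minAreaRect(cc); a=(rr[0][0]+u-16,rr[0][1]+v-14); print(a,rr[1],tri(('w5',*r[0]),('top1',*a)))
s=ctrl.get_state();M=R.from_quat(s['tool_rot']).as_matrix();print((M.T@(p-s['tcp_pos'])).round(4), s['tcp_pos'])
E
```

```text
((313.5, 218.5), (61.0, 43.0), 90.0)
cell [0.53748202 0.15968261 0.078     ] px size* [61.0, 43.0]
pred top [237.6 240.4]
(np.float64(238.12804794311523), np.float64(239.65244102478027)) (21.202856063842773, 14.687394142150879) (array([0.54018817, 0.159896  , 0.06677574]), [np.float64(2.3738518210355217e-05), np.float64(2.3738518210359656e-05)])
[-0.0145 -0.005   0.2023] [0.52289091 0.16267766 0.28032298]
```

```bash
python3 -m handwheel '[{"travel":[-0.029,-0.01,0],"yaw":0,"grip":0.3},{"travel":[0,0,0.09],"yaw":0,"grip":0.3},{"travel":[0,0,0.09],"yaw":0,"grip":0.3},{"travel":[0,0,0.09],"yaw":0,"grip":0.3},{"travel":[0,0,0.04],"yaw":0,"grip":0.3},{"travel":[0,0,0],"yaw":0,"grip":0.3}]'
python3 - <<'E'
from h import *
grab('wrist','w6')
E
```

```text
t: 11.75
tcp_pos: [0.5357, 0.1597, 0.1227]
tool_rot: [-0.072, 0.997, -0.0, -0.005]
ft_force: [-0.4, -0.0, 0.2]
finger_gap: 0.0598
grasp_force: 0.0
```

View pics/w6.png

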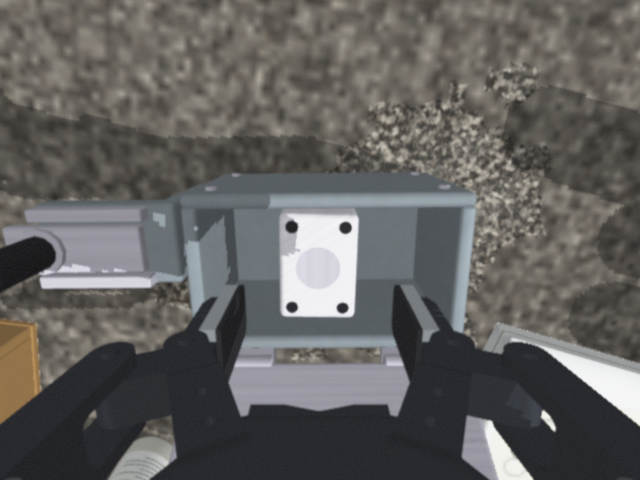

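The cell top, (280–357, 209–316), is centred at about (318,263), midway between the fingers. I'll check its position and height from two wrist views.

```bash
python3 - <<'E'
from h import *
p,e=tri(('w6',318,263),('w5',314,218.5));print(p,e,plane('w6',318,263,.078))
s=ctrl.get_state();M=R.from_quat(s['tool_rot']).as_matrix();print((M.T@(p-s['tcp_pos'])).round(4), s['tcp_pos'])
E
```

```text
[0.54078181 0.16023789 0.06431926] [np.float64(0.00022384494041221222), np.float64(0.00022384494041215958)] [0.535868   0.15931903 0.078     ]
[-0.0035 -0.0002  0.0605] [0.53750672 0.15994271 0.12480938]
```

```bash
python3 -m handwheel '[{"travel":[0,0,0.07],"yaw":0,"grip":0.3},{"travel":[0,0,0.06],"yaw":0,"grip":0.3},{"travel":[0,0,0.04],"yaw":0,"grip":0.3},{"travel":[0,0,0],"yaw":0,"grip":1},{"travel":[0,0,0],"yaw":0,"grip":1},{"travel":[0,0,0],"yaw":0,"grip":1},{"travel":[0,0,0],"yaw":0,"grip":1},{"travel":[0,0,0],"yaw":0,"grip":1}]' 50
python3 -m handwheel '[{"travel":[0,0,0],"yaw":0,"grip":1},{"travel":[0,0,-0.02],"yaw":0,"grip":1},{"travel":[0,0,-0.04],"yaw":0,"grip":1},{"travel":[0,0,-0.04],"yaw":0,"grip":1},{"travel":[0,0,0],"yaw":0,"grip":1}]'
```

```text
t: 12.6
tcp_pos: [0.5394, 0.1603, 0.0425]
tool_rot: [-0.073, 0.997, 0.0, 0.001]
ft_force: [0.2, 0.9, -2.7]
finger_gap: 0.0414
grasp_force: 53.8
t: 13.1
tcp_pos: [0.541, 0.1605, 0.0944]
tool_rot: [-0.073, 0.997, 0.0, 0.003]
ft_force: [1.4, 1.2, -3.5]
finger_gap: 0.0414
grasp_force: 54.1
```

```bash
python3 -m handwheel '[{"travel":[0,0,-0.08],"yaw":0,"grip":1},{"travel":[0,0,-0.1],"yaw":0,"grip":1},{"travel":[0,0,-0.1],"yaw":0,"grip":1},{"travel":[0.015,-0.041,0],"yaw":0,"grip":1},{"travel":[0.03,-0.082,0],"yaw":0,"grip":1},{"travel":[0.03,-0.082,0],"yaw":0,"grip":1},{"travel":[0.03,-0.082,0],"yaw":0,"grip":1},{"travel":[0.03,-0.082,0],"yaw":0,"grip":1}]'
python3 -m handwheel '[{"travel":[0.03,-0.082,0],"yaw":0,"grip":1},{"travel":[0.03,-0.082,0],"yaw":0,"grip":1},{"travel":[0.015,-0.041,0],"yaw":0,"grip":1},{"travel":[0,0,0],"yaw":0.88,"grip":1},{"travel":[0,0,0],"yaw":0.88,"grip":1},{"travel":[0,0,0.1],"yaw":0,"grip":1},{"travel":[0,0,0.1],"yaw":0,"grip":1},{"travel":[0,0,0],"yaw":0,"grip":1}]'
```

```text
t: 13.9
tcp_pos: [0.4978, -0.0333, 0.2309]
tool_rot: [-0.073, 0.997, 0.0, -0.0]
ft_force: [0.5, 0.1, -3.5]
finger_gap: 0.0417
grasp_force: 54.0
t: 14.7
tcp_pos: [0.4711, -0.1362, 0.1247]
tool_rot: [0.05, 0.999, 0.004, -0.008]
ft_force: [-1.7, 1.2, -1.8]
finger_gap: 0.0414
grasp_force: 53.7
```

```bash
python3 -m handwheel '[{"travel":[0,0,0.07],"yaw":0,"grip":1},{"travel":[0,0,0.06],"yaw":0,"grip":1},{"travel":[0,0,0],"yaw":0,"grip":1},{"travel":[0,0,0],"yaw":0,"grip":1},{"travel":[0,0,0],"yaw":0,"grip":1}]'
```

```text
t: 15.2
tcp_pos: [0.4783, -0.1398, 0.0688]
tool_rot: [0.05, 0.999, -0.001, 0.002]
ft_force: [-0.0, 0.1, -2.4]
finger_gap: 0.0414
grasp_force: 53.8
```

```bash
python3 -m handwheel '[{"travel":[0,0,0.03],"yaw":0,"grip":1},{"travel":[0,0,0.026],"yaw":0,"grip":1},{"travel":[0,0,0.004],"yaw":0,"grip":1},{"travel":[0,0,0.004],"yaw":0,"grip":1},{"travel":[0,0,0],"yaw":0,"grip":1},{"travel":[0,0,0],"yaw":0,"grip":1}]'
```

```text
t: 15.8
tcp_pos: [0.4772, -0.1393, 0.0353]
tool_rot: [0.05, 0.999, -0.0, 0.001]
ft_force: [-0.8, -1.0, -2.3]
finger_gap: 0.0412
grasp_force: 53.9
```

```bash
python3 -m handwheel '[{"travel":[0,0,0.003],"yaw":0,"grip":1},{"travel":[0,0,0.003],"yaw":0,"grip":1},{"travel":[0,0,0],"yaw":0,"grip":1},{"travel":[0,0,0],"yaw":0,"grip":1}]'
```

```text
t: 16.2
tcp_pos: [0.4773, -0.1393, 0.0337]
tool_rot: [0.05, 0.999, -0.0, 0.001]
ft_force: [-2.1, 0.2, 16.3]
finger_gap: 0.0414
grasp_force: 56.0
```

```bash
python3 -m handwheel '[{"travel":[0,0,-0.002],"yaw":0,"grip":0.2},{"travel":[0,0,0],"yaw":0,"grip":0.2},{"travel":[0,0,0],"yaw":0,"grip":0.2},{"travel":[0,0,-0.07],"yaw":0,"grip":0},{"travel":[0,0,-0.1],"yaw":0,"grip":0},{"travel":[0,0,-0.1],"yaw":0,"grip":0},{"travel":[0,0,0],"yaw":1,"grip":0},{"travel":[0,0,0],"yaw":1,"grip":0}]'
python3 -m handwheel '[{"travel":[0,0,0],"yaw":1,"grip":0},{"travel":[0,0,0],"yaw":1,"grip":0},{"travel":[0,0,0],"yaw":1,"grip":0},{"travel":[0,0,0],"yaw":1,"grip":0},{"travel":[0,0,0],"yaw":1,"grip":0},{"travel":[0,0,0],"yaw":1,"grip":0},{"travel":[0,0,0],"yaw":1,"grip":0},{"travel":[0,0,0],"yaw":1,"grip":0}]'
python3 -m handwheel '[{"travel":[0,0,0],"yaw":1,"grip":0},{"travel":[0,0,0],"yaw":0.25,"grip":0},{"travel":[0,0,0],"yaw":0,"grip":0},{"travel":[0,0,0],"yaw":0,"grip":0},{"travel":[0,0,0],"yaw":0,"grip":0}]'
python3 - <<'E'
from h import *
grab('wrist','w7')
E
```

```text
t: 17.0
tcp_pos: [0.4777, -0.1395, 0.1694]
tool_rot: [0.191, 0.982, -0.001, 0.002]
ft_force: [0.1, 0.1, -0.4]
finger_gap: 0.0854
grasp_force: 0.0
t: 17.8
tcp_pos: [0.4764, -0.1388, 0.1671]
tool_rot: [0.682, 0.731, -0.0, -0.0]
ft_force: [0.2, -0.6, -0.3]
finger_gap: 0.0854
grasp_force: 0.0
t: 18.3
tcp_pos: [0.4766, -0.139, 0.1673]
tool_rot: [0.741, 0.671, -0.0, -0.0]
ft_force: [0.0, 0.3, -0.2]
finger_gap: 0.0854
grasp_force: 0.0
```

View pics/w7.png

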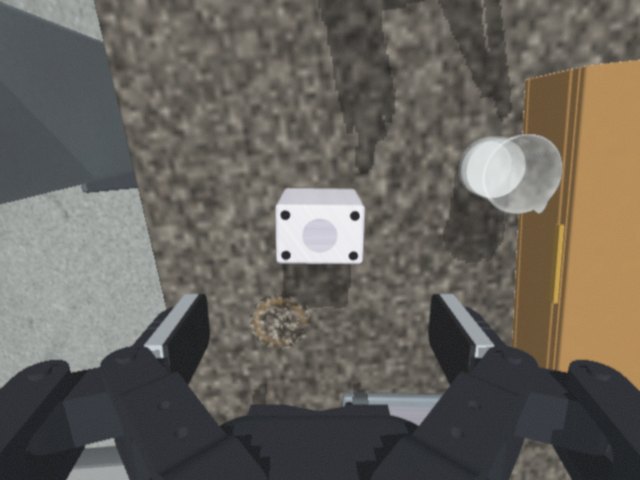

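The cell stands upright on the worktop with its top centred at about (320,234), aligned with the tool. The beaker at (510,170) is well clear.

```bash
python3 - <<'E'
from h import *
p=plane('w7',320,234,.070)
s=ctrl.get_state();M=R.from_quat(s['tool_rot']).as_matrix();print(p,(M.T@(p-s['tcp_pos'])).round(4), np.degrees(np.arctan2(M[1,1],M[0,1])))
a,b=plane('w7',285.5,215,.07),plane('w7',354.5,215.5,.07);d=b-a;print('cell x yaw',np.degrees(np.arctan2(d[1],d[0])))
E
```

```text
[ 0.47783581 -0.13839972  0.07      ] [0.0007 0.0012 0.0973] -5.687493587115376
cell x yaw -6.112761951997945
```

```bash
python3 -m handwheel '[{"travel":[0,0.002,0.09],"yaw":0,"grip":0},{"travel":[0,0,0.09],"yaw":0,"grip":0},{"travel":[0,0,0.05],"yaw":0,"grip":0},{"travel":[0,0,0.034],"yaw":0,"grip":0},{"travel":[0,0,0],"yaw":0,"grip":0},{"travel":[0,0,0],"yaw":0,"grip":0},{"travel":[0,0,0],"yaw":0,"grip":1},{"travel":[0,0,0],"yaw":0,"grip":1}]'  60
python3 -m handwheel '[{"travel":[0,0,0],"yaw":0,"grip":1},{"travel":[0,0,0],"yaw":0,"grip":1},{"travel":[0,0,0],"yaw":0,"grip":1},{"travel":[0,0,0],"yaw":0,"grip":1},{"travel":[0,0,0],"yaw":0,"grip":1}]'
```

```text
t: 19.15
tcp_pos: [0.4782, -0.1394, 0.0367]
tool_rot: [0.741, 0.671, 0.0, 0.001]
ft_force: [-1.9, 0.6, 54.2]
finger_gap: 0.0595
grasp_force: 51.4
t: 19.65
tcp_pos: [0.4783, -0.1394, 0.0369]
tool_rot: [0.741, 0.671, 0.0, 0.001]
ft_force: [-0.7, 0.1, 6.4]
finger_gap: 0.0592
grasp_force: 66.2
```

```bash
python3 -m handwheel '[{"travel":[0,0,-0.06],"yaw":0,"grip":1},{"travel":[0,0,-0.1],"yaw":0,"grip":1},{"travel":[0,0,-0.1],"yaw":0,"grip":1},{"travel":[0,0,-0.06],"yaw":0,"grip":1},{"travel":[-0.05,0.017,0],"yaw":0,"grip":1},{"travel":[-0.08,0.027,0],"yaw":0,"grip":1},{"travel":[-0.08,0.027,0],"yaw":0,"grip":1},{"travel":[-0.08,0.027,0],"yaw":0,"grip":1}]'
python3 -m handwheel '[{"travel":[-0.08,0.027,0],"yaw":0,"grip":1},{"travel":[-0.05,0.017,0],"yaw":0,"grip":1},{"travel":[-0.029,0.009,0],"yaw":0,"grip":1},{"travel":[0,0,0],"yaw":0,"grip":1},{"travel":[0,0,0],"yaw":0,"grip":1},{"travel":[0,0,0],"yaw":0,"grip":1},{"travel":[0,0,0],"yaw":0,"grip":1},{"travel":[0,0,0],"yaw":0,"grip":1}]'
python3 - <<'E'
from h import *
grab('wrist','w8')
E
```

```text
t: 20.45
tcp_pos: [0.5119, -0.2891, 0.1959]
tool_rot: [0.741, 0.671, 0.0, 0.0]
ft_force: [1.4, 0.3, -2.4]
finger_gap: 0.0591
grasp_force: 66.7
t: 21.25
tcp_pos: [0.5305, -0.3688, 0.1957]
tool_rot: [0.741, 0.671, 0.0, -0.0]
ft_force: [-0.1, 1.2, -2.2]
finger_gap: 0.0594
grasp_force: 66.7
```

View pics/w8.png

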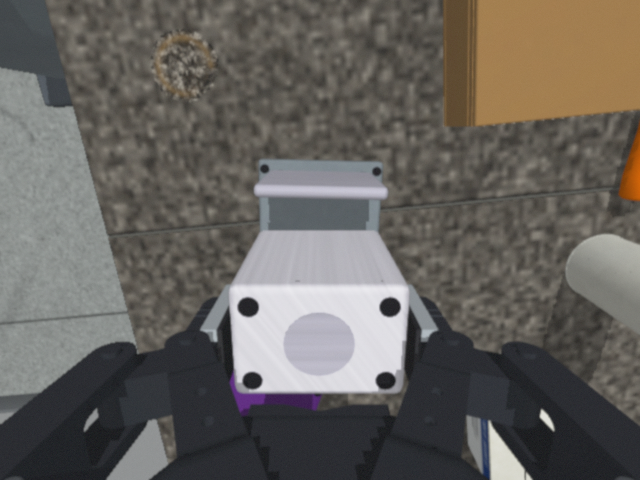

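The held cell's side face runs from v=284 (top) to v=230 (bottom edge). The near cheek's top strip runs from about (256,190) to (386,192), with the base corners at (264,168) and (376,171).

```bash
python3 - <<'E'
from h import *
s=ctrl.get_state();M=R.from_quat(s['tool_rot']).as_matrix();t=s['tcp_pos']
im=cv2.imread('pics/w8.png'); print('col319', [(v,int(im[v,320].mean())) for v in range(156,240,2)])
print('col270', [(v,int(im[v,275].mean())) for v in range(156,204,2)], 'col365', [(v,int(im[v,365].mean())) for v in range(156,204,2)])
f=lambda u,v,z:print((u,v),(M.T@(plane('w8',u,v,z)-t)).round(4))
for a in[(256,190,.094),(386,192,.094),(321,191,.094),(264,168,.01),(376,171,.01),(320,230,.159),(320,284,.229),(234,284,.229),(406,284,.229)]:f(*a)
c=np.array([.5315,-.370,.094]); print('stand from far views',(M.T@(c-t)).round(4))
for z in(0.08,.094,.11): print(z, plane('w8',321,191,z), tri(('w8',257,191),('top0',390+82/4,205+206/4),('side0',330+80/4,280+80/4))[0])
E
```

```text
col319 [(156, 87), (158, 88), (160, 110), (162, 136), (164, 137), (166, 138), (168, 137), (170, 138), (172, 144), (174, 145), (176, 145), (178, 146), (180, 147), (182, 148), (184, 150), (186, 177), (188, 199), (190, 202), (192, 195), (194, 179), (196, 147), (198, 109), (200, 95), (202, 96), (204, 94), (206, 95), (208, 93), (210, 94), (212, 95), (214, 96), (216, 95), (218, 96), (220, 94), (222, 96), (224, 97), (226, 98), (228, 96), (230, 144), (232, 179), (234, 178), (236, 178), (238, 177)]
col270 [(156, 79), (158, 93), (160, 127), (162, 137), (164, 140), (166, 141), (168, 138), (170, 144), (172, 146), (174, 146), (176, 146), (178, 144), (180, 149), (182, 150), (184, 161), (186, 190), (188, 202), (190, 198), (192, 187), (194, 165), (196, 131), (198, 98), (200, 97), (202, 96)] col365 [(156, 67), (158, 65), (160, 79), (162, 127), (164, 138), (166, 138), (168, 137), (170, 137), (172, 136), (174, 144), (176, 144), (178, 144), (180, 146), (182, 148), (184, 148), (186, 160), (188, 191), (190, 202), (192, 200), (194, 189), (196, 169), (198, 132), (200, 96), (202, 95)]
(256, 190) [ 0.0299 -0.0412  0.1017]
(386, 192) [0.0286 0.0447 0.1017]
(321, 191) [0.0293 0.0017 0.1017]
(264, 168) [ 0.0353 -0.0476  0.1857]
(376, 171) [0.0327 0.0503 0.1857]
(320, 230) [0.0207 0.0008 0.0367]
(320, 284) [ 0.0224  0.0006 -0.0333]
(234, 284) [ 0.0224 -0.0267 -0.0333]
(406, 284) [ 0.0224  0.0278 -0.0333]
stand from far views [-0.0008  0.001   0.1017]
0.08 [ 0.53497809 -0.34246735  0.08      ] [ 0.4935447  -0.33712161  0.09345017]
0.094 [ 0.53512771 -0.34010237  0.094     ] [ 0.4935447  -0.33712161  0.09345017]
0.11 [ 0.53529871 -0.33739954  0.11      ] [ 0.4935447  -0.33712161  0.09345017]
```

```bash
python3 -m handwheel '[{"travel":[-0.0014,0.002,0],"yaw":0.15,"grip":1},{"travel":[0,0,0.05],"yaw":0,"grip":1},{"travel":[0,0,0.05],"yaw":0,"grip":1},{"travel":[0,0,0.02],"yaw":0,"grip":1},{"travel":[0,0,0],"yaw":0,"grip":1},{"travel":[0,0,0],"yaw":0,"grip":1},{"travel":[0,0,0],"yaw":0,"grip":1}]'
python3 -m handwheel '[{"travel":[0,0,0.03],"yaw":0,"grip":1},{"travel":[0,0,0.03],"yaw":0,"grip":1},{"travel":[0,0,0.03],"yaw":0,"grip":1},{"travel":[0,0,0.03],"yaw":0,"grip":1},{"travel":[0,0,0.03],"yaw":0,"grip":1},{"travel":[0,0,0],"yaw":0,"grip":1},{"travel":[0,0,0],"yaw":0,"grip":1},{"travel":[0,0,0],"yaw":0,"grip":1}]'
```

```text
t: 22.0
tcp_pos: [0.5323, -0.3716, 0.1369]
tool_rot: [0.748, 0.663, 0.0, 0.001]
ft_force: [0.5, -0.2, -2.5]
finger_gap: 0.0593
grasp_force: 66.5
t: 22.8
tcp_pos: [0.5319, -0.3713, 0.061]
tool_rot: [0.748, 0.663, 0.0, 0.001]
ft_force: [-0.3, 0.2, -2.2]
finger_gap: 0.0589
grasp_force: 66.5
```

```bash
python3 - <<'E'
from h import *
grab('wrist','w9')
E
```

```text
(no output)
```

View pics/w9.png

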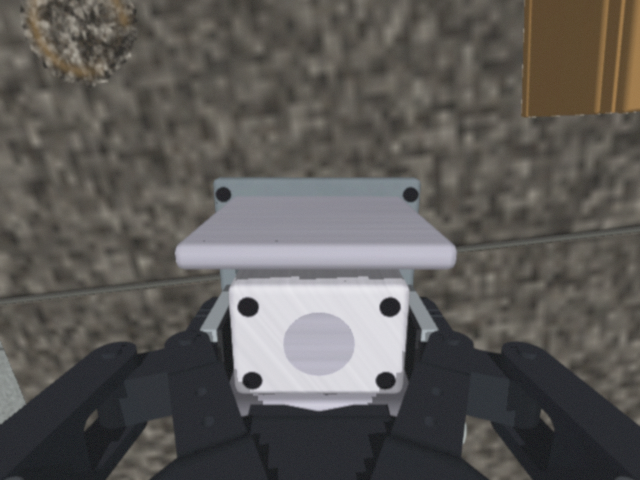

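The cheek's top strip (v 244–267) is parallel to the cell. The near gap is v 267–281, about 5.4 mm, against roughly 2.6 mm on the far side, so I'll shift about 1.3 mm toward tool +x and then lower.

```bash
python3 -m handwheel '[{"travel":[0.0026,-0.0014,0],"yaw":0,"grip":1},{"travel":[0,0,0.01],"yaw":0,"grip":1},{"travel":[0,0,0.01],"yaw":0,"grip":1},{"travel":[0,0,0.004],"yaw":0,"grip":1},{"travel":[0,0,0.002],"yaw":0,"grip":1},{"travel":[0,0,0],"yaw":0,"grip":1},{"travel":[0,0,0],"yaw":0,"grip":1},{"travel":[0,0,0],"yaw":0,"grip":1}]'
python3 - <<'E'
from h import *
im=grab('wrist','w10').mean(2)
for c in(290,345): print(c,[(v,int(im[v,c])) for v in range(222,300,3)],[(v,int(im[v,c])) for v in range(385,410,3)])
E
```

```text
t: 23.65
tcp_pos: [0.531, -0.3695, 0.0475]
tool_rot: [0.748, 0.663, 0.0, 0.0]
ft_force: [0.1, -0.2, -2.4]
finger_gap: 0.0593
grasp_force: 66.6
290 [(222, 142), (225, 144), (228, 145), (231, 143), (234, 144), (237, 145), (240, 145), (243, 148), (246, 149), (249, 147), (252, 145), (255, 146), (258, 147), (261, 147), (264, 166), (267, 189), (270, 195), (273, 196), (276, 194), (279, 191), (282, 183), (285, 177), (288, 150), (291, 138), (294, 154), (297, 157)] [(385, 216), (388, 217), (391, 185), (394, 103), (397, 143), (400, 148), (403, 149), (406, 69), (409, 46)]
345 [(222, 141), (225, 144), (228, 144), (231, 144), (234, 144), (237, 145), (240, 146), (243, 147), (246, 147), (249, 148), (252, 146), (255, 147), (258, 145), (261, 148), (264, 167), (267, 189), (270, 195), (273, 197), (276, 196), (279, 191), (282, 186), (285, 177), (288, 151), (291, 137), (294, 152), (297, 155)] [(385, 222), (388, 221), (391, 187), (394, 95), (397, 139), (400, 149), (403, 148), (406, 88), (409, 47)]
```

```bash
python3 - <<'E'
from h import *
s=ctrl.get_state();M=R.from_quat(s['tool_rot']).as_matrix();t=s['tcp_pos']
for v in(264,275.5,287): print(v,(M.T@(plane('w10',318,v,.094)-t)).round(4))
print('cell far edge',(M.T@(plane('w10',318,392,.0805)-t)).round(4),t)
E
python3 -m handwheel '[{"travel":[0,0,0.003],"yaw":0,"grip":1},{"travel":[0,0,0],"yaw":0,"grip":1},{"travel":[0,0,0],"yaw":0,"grip":1}]'
```

```text
264 [ 0.0339  0.0001 -0.0465]
275.5 [ 0.0305  0.0001 -0.0465]
287 [ 0.0271  0.0001 -0.0465]
cell far edge [-0.0187  0.0001 -0.033 ] [ 0.53095262 -0.36954007  0.04754507]
t: 24.0
tcp_pos: [0.531, -0.3696, 0.0469]
tool_rot: [0.748, 0.663, 0.0, 0.0]
ft_force: [-0.3, 1.3, 5.7]
finger_gap: 0.0594
grasp_force: 67.2
```

```bash
python3 -m handwheel '[{"travel":[0,0,0.001],"yaw":0,"grip":0},{"travel":[0,0,0],"yaw":0,"grip":0},{"travel":[0,0,0],"yaw":0,"grip":0},{"travel":[0,0,0],"yaw":0,"grip":0},{"travel":[0,0,-0.04],"yaw":0,"grip":0},{"travel":[0,0,-0.1],"yaw":0,"grip":0},{"travel":[0,0,-0.1],"yaw":0,"grip":0},{"travel":[0,0,-0.1],"yaw":0,"grip":0}]'
python3 -m handwheel '[{"travel":[0.08,0,0],"yaw":0,"grip":0},{"travel":[0.08,0,0],"yaw":0,"grip":0},{"travel":[0,0,0],"yaw":0,"grip":0},{"travel":[0,0,0],"yaw":0,"grip":0},{"travel":[0,0,0],"yaw":0,"grip":0}]'
python3 - <<'E'
from h import *
grab('wrist','w11');grab('top','top2');grab('side','side2')
a=cv2.imread('pics/w11.png');t=cv2.imread('pics/top2.png')
cv2.imwrite('pics/fin.png',np.hstack([cv2.resize(a,(400,300)),cv2.resize(t[130:310,200:440],(400,300))]))
cv2.imwrite('pics/fin.png',np.vstack([cv2.imread('pics/fin.png'),np.hstack([cv2.resize(cv2.imread('pics/side2.png')[150:390,220:540],(400,300)),cv2.resize(a[200:400,200:460],(400,300))])]))
E
```

```text
t: 24.8
tcp_pos: [0.5306, -0.3692, 0.2168]
tool_rot: [0.748, 0.663, -0.0, -0.0]
ft_force: [0.7, -0.2, 0.1]
finger_gap: 0.0854
grasp_force: 0.0
t: 25.3
tcp_pos: [0.5406, -0.2908, 0.2153]
tool_rot: [0.749, 0.663, -0.0, 0.0]
ft_force: [-0.4, -0.7, -0.2]
finger_gap: 0.0854
grasp_force: 0.0
```

View pics/fin.png

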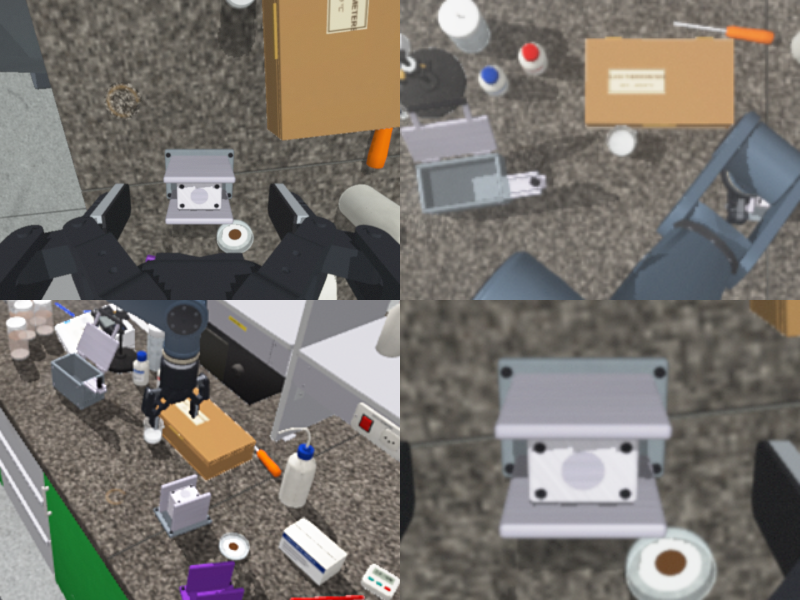

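The final views show the cell upright between the cheeks, centred at about (583,470) in the close-up. The lid and catch are open, the beaker and dish are where they were, and the robot is clear of everything.

```bash
python3 -c "
from rig import order
print(order.hand_in())"
```

```text
the job is handed in; nothing more can be done
None
```

I handed the job in at about 25 s of robot time: the catch is clear, the lid stays open, and the cell stands upright on the stand floor, centred between the cheeks to about 1 mm; the beaker, jar and dish look undisturbed.

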